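# Blow-off test of the balloon pump

## Robot

A 6-joint arm with a two-finger parallel gripper is mounted at the origin on the work surface. World frame = base frame: x ahead of the robot, y to its left, z up, the work surface at z = 0. Lengths are in m, angles in rad, forces in N, time in s.
With the tool pointing down it reaches from about 0.35 to 0.975 m from the base axis. Payload 7.1 kg.
Tool frame: the origin (TCP) lies at the very end of the fingers, on their centre line; the grasp point (between the pads) lies 19 mm behind it (arm.tcp_to_grasp is the distance from the TCP to the grasp point, in m); z points along the fingers, y is the line along which they close (so a half turn about z gives the same grasp; the last joint's range is limited). The gripper opens to 88 mm and grips with 3 to 60 N. Pads are 20 mm wide; open, the fingers measure 115 mm over their backs; the gripper's body (75 mm by 178 mm) begins 61 mm behind the grasp point.
Start: joints at [1.223, 0.423, 1.63, -0, 1.089, -0.019], TCP at [0.202, 0.592, 0.223] pointing down, gripper open.
Joint ranges: [-3, 3], [-0.9, 2.11], [0.09, 2.58], [-1.31, 4.45], [0.11, 2.69], [-2.54, 2.54]. Speed limits (rad/s): [2.39, 2.39, 3.01, 3.14, 3.14, 3.14].

## Interface

Orientations are given as a rotation vector (axis times angle).
In Python, from rig import telemetry, eyes, job, arm gives the robot as it stands.
- The arm moves only by the shell command python3 -m pendant 'ROWS'. ROWS is text: rows parted by semicolons, each of 7 numbers parted by spaces: the shift along the tool's x, y, z in mm, then the turn, a rotation vector about the tool's x, y, z in degrees, then the opening in per cent of the stroke, from 0 (shut) to 100 (fully open). In form: dx dy dz rx ry rz gripper; .... A call has 1 to 5 rows; each row shifts and turns the commanded pose from where the row before left it, along the tool's axes as they then stand; what a row does not reach is not made up. A row lasts 1/8 s, in which the tool goes at most 62.5 mm and 10.7 degrees, less where a joint would pass 70% of its speed; a pose out of reach is approached as far as the arm can. A call is refused whole if a number of a shift passes 62.5 or a number of a turn 10.7, either way. A call with a gripper value outside its range is refused whole. The fingers move at their own pace and stop on an object; the grip force is fixed at half the most. Time passes only in rows, so rows that do not move let the fingers close. It gives the time, the measured TCP pose, the force, the opening and the grip force at its end, in the units of the state.
- telemetry.state(): the state, without advancing time (a new reading comes with each control period).
- eyes.grab_frame(name): name is "scene" or "top" or "wrist"; returns the picture (400x640x3 uint8, blue, green, red); there is no depth.
- eyes.calibration(name): a dict with "vertical_fov" (degrees; the focal length in pixels is half the picture's height over the tangent of half this angle, whatever the lens; pixels are square), "cx", "cy" (the principal point, pixels), "camera_from_world" (4x4, takes a point from world to camera coordinates). Camera axes: x right, y down, z forward; pixel columns grow to the right and rows downward; lengths in m; the calibration is good to about 2 mm. A picture is of the moment at which its call begins: read the wrist's pose just before it. calibration takes no time and is no camera call; for the wrist camera it gives the pose at the moment of the call.
- job.job_done(): hands the job in; it is judged then, once.
The state is a dict: "clock": time; "joints": joint angles; "dq": joint speeds; "tau": joint torques, N m; "eef_pos": TCP position; "ee_rot": TCP orientation; "wrist_force": force on the tool from outside, world axes, zero at the start; "torque": the same for the moment, N m; "gripper_width": finger opening in m; "finger_force": force on a finger pad.
Only numpy, scipy, OpenCV 4.12 (cv2) and the standard library are available. Lean on these libraries where they do the work, as an engineer would, in place of code of your own. Each camera call takes 0.05 s, during which the arm holds its last target. There are 200 camera calls.

## Task

Run the air test on the balloon pump with closed fingertips: push the green end of its paddle switch fully down, then press the pink key fully in, then press the gold nozzle fully down, and finish while still holding it down. Press them in that order only, and leave the other keys and the silver nozzle unpressed. Do not lift, tip or shift the pump, and leave the goods on and around it where they stand.

Things in the scene. Friction and masses are not known exactly. Their poses are not given: they have to be found in the camera images.
- pump: electric balloon pump, a white box standing loose on the counter: 200 mm (its x) by 300 mm (its y) by 120 mm high, about 1.5 to 2.4 kg. Origin at the centre of its underside; x to its back (roughly away from the robot), y to its left. On its top, seen from its front: paddle switch at the left; a row of keys in front (pink, blue, yellow from left to right); two nozzles at the back (silver left, gold right)
- switch_green_end (a point): point on top of the green (far) half of the paddle switch, 20 mm from its pivot; in the pump's frame x -12, y 105, z 141 mm while off. A V-shaped rocker 56 mm long (along x), 28 wide: the green half slopes up while off and lies level when on, the point then 6 mm lower and the black (near) half sloping up. Takes 3 to 5 N straight down; stays where it is left
- switch (a joint): angle of the paddle switch, rad: about 0 off, 0.30 on (green half fully down)
- pink_key_top (a point): centre of the top of the round pink key, 26 mm across; in the pump's frame x -50, y 25, z 131 mm when up. A latching key: goes straight down 5 mm at about 3 N and stays down once pushed in (then 6 mm of it still stand above the pump's top)
- pink_key (a joint): how far the pink key is pressed, m: about 0 up, 0.005 fully down
- blue_key_top (a point): centre of the top of the round blue key, 26 mm across; in the pump's frame x -50, y -35, z 131 mm when up. A latching key: goes straight down 5 mm at about 3 N and stays down once pushed in (then 6 mm of it still stand above the pump's top)
- blue_key (a joint): how far the blue key is pressed, m: about 0 up, 0.005 fully down
- yellow_key_top (a point): centre of the top of the round yellow key, 26 mm across; in the pump's frame x -50, y -95, z 131 mm when up. A latching key: goes straight down 5 mm at about 3 N and stays down once pushed in (then 6 mm of it still stand above the pump's top)
- yellow_key (a joint): how far the yellow key is pressed, m: about 0 up, 0.005 fully down
- gold_nozzle_top (a point): centre of the flat top, 18 mm across, of the upright gold-coloured nozzle (34 mm across at its foot); in the pump's frame x 60, y -75, z 166 mm when up. Goes straight down 8 mm against a spring (2 N at first, 6 N at the bottom) and springs back when released
- gold_nozzle (a joint): how far the gold nozzle is pressed, m: 0 up, 0.008 fully down
- silver_nozzle_top (a point): centre of the flat top, 18 mm across, of the upright silver-coloured nozzle (34 mm across at its foot); in the pump's frame x 60, y 75, z 166 mm when up. Goes straight down 8 mm against a spring (2 N at first, 6 N at the bottom) and springs back when released
- silver_nozzle (a joint): how far the silver nozzle is pressed, m: 0 up, 0.008 fully down
- ribbon_lilac: lilac ribbon spool, 42 mm across, 36 high, standing loose on top of the pump between the two nozzles; loose; origin at the centre of its underside. To be left alone
- ribbon_orange: orange ribbon spool, 52 mm across, 50 high, on the counter to the right of the pump; loose; origin at the centre of its underside. To be left alone
- cup_stack: stack of pink paper cups, 77 mm across, 123 high, on the counter to the left of the pump; loose; origin at the centre of its underside. To be left alone
- party_hat: purple cone party hat, 84 mm across at the foot, 128 high, on the counter to the right of the pump, nearer the robot; loose; origin at the centre of its underside. To be left alone

How it is judged:
By the outcome, as a careful person would: the job done as asked, in the order asked, and still so for the second after the job is handed in, while the arm keeps its last pose, push and grip.
It also fails if it takes over 38 s, if anything falls off the work surface, if the arm or the gripper's body presses on something with over 40 N, if the wrist force passes 120 N, or if a joint passes its speed limit or range.

## Working session

There is one attempt and no reset: what is moved stays moved. The work goes in short steps, Python scripts to look and compute and a shell command to move; the robot and the scene stay as the last step left them, time stands still between calls to the robot, and variables do not carry over. Pictures are saved under pics/ and viewed, at most 10 in all, crops included, and the job is handed in when it is done.

```bash
mkdir -p pics; ls
python3 - <<'E'
from rig import telemetry, eyes
import cv2
s=telemetry.state();print(s['clock'],s['eef_pos'],s['ee_rot'],s['gripper_width'],s['wrist_force'])
for n in("top","scene"):
    cv2.imwrite(f"pics/{n}0.png",eyes.grab_frame(n)); c=eyes.calibration(n);print(c)
E
```

```text
pics
0.0 [0.20161332 0.59099201 0.22190133] [-5.14129456e-01 -3.09895747e+00  2.38464160e-03] 0.08803154474765501 [-0.86782948  0.21901919 -0.14425919]
{'vertical_fov': 52.87044828811007, 'cx': 320.0040580770907, 'cy': 196.1943701954527, 'camera_from_world': array([[ 0.01366463, -0.99988839,  0.00604039,  0.04448084],
       [-0.99396086, -0.01424094, -0.10880718,  0.54529786],
       [ 0.10888106, -0.0045171 , -0.99404452,  1.14005935],
       [ 0.        ,  0.        ,  0.        ,  1.        ]])}
{'vertical_fov': 51.28588205130158, 'cx': 316.31503363027855, 'cy': 207.45867735106782, 'camera_from_world': array([[-0.14110703,  0.98982467, -0.01832841,  0.03376811],
       [ 0.60192008,  0.07108025, -0.79538659, -0.22891399],
       [-0.78599048, -0.12326688, -0.60582526,  1.5613504 ],
       [ 0.        ,  0.        ,  0.        ,  1.        ]])}
```

View pics/top0.png

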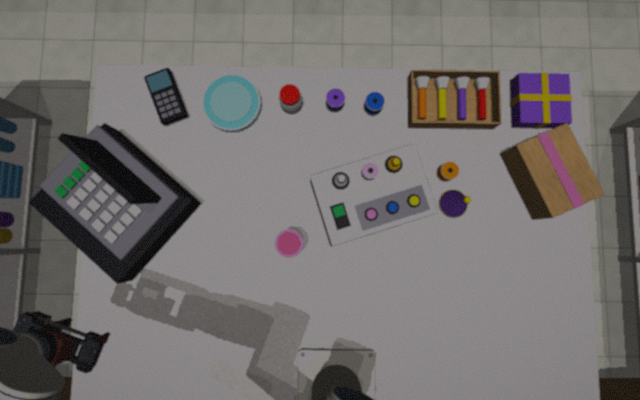

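View pics/scene0.png

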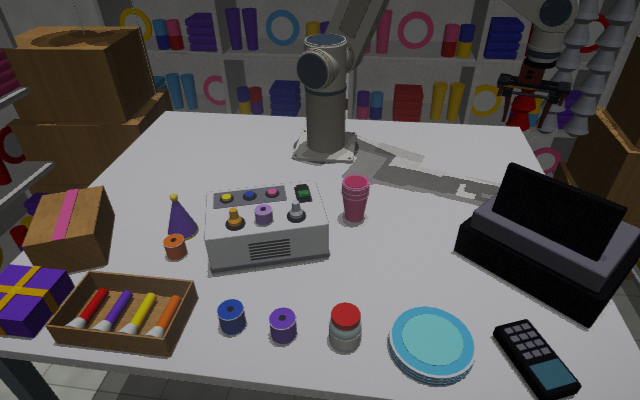

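The top view shows the pump with its green switch end at about (338,211), pink key (371,214), blue (392,208), yellow (414,201), gold nozzle (395,163) and silver nozzle (341,180). The scene view confirms the layout. Next I'll measure their positions.

```bash
cat > h.py <<'E'
import numpy as np, cv2
from rig import telemetry, eyes
def ray(n,uv,z):
    c=eyes.calibration(n); f=200/np.tan(np.radians(c['vertical_fov']/2)); T=c['camera_from_world']
    d=T[:3,:3].T@np.array([(uv[0]-c['cx'])/f,(uv[1]-c['cy'])/f,1]); o=-T[:3,:3].T@T[:3,3]
    return o+d*(z-o[2])/d[2]
def blob(im,uv,lo,hi,r=14):
    h=cv2.cvtColor(im,cv2.COLOR_BGR2HSV); m=cv2.inRange(h,lo,hi); k=np.zeros_like(m); cv2.circle(k,uv,r,255,-1)
    n,l,st,ce=cv2.connectedComponentsWithStats(m&k); i=1+np.argmax(st[1:,4]); return ce[i],st[i]
def rigid(P,W):
    P=np.array(P);W=np.array(W)[:,:2];p=P-P.mean(0);w=W-W.mean(0)
    a=np.arctan2((p[:,0]*w[:,1]-p[:,1]*w[:,0]).sum(),(p*w).sum());R=np.array([[np.cos(a),-np.sin(a)],[np.sin(a),np.cos(a)]])
    t=W.mean(0)-R@P.mean(0); return a,R,t,W-(P@R.T+t)
E
python3 - <<'E'
from h import *
B={'pink':(-.05,.025,.131,(140,60,60),(175,255,255)),'blue':(-.05,-.035,.131,(100,120,50),(125,255,255)),'yellow':(-.05,-.095,.131,(22,100,60),(38,255,255))}
G={'top':{'pink':(371,214),'blue':(392,208),'yellow':(414,201)},'scene':{'pink':(272,192),'blue':(249,196),'yellow':(226,198)}}
for n in G:
    im=cv2.imread(f'pics/{n}0.png');P=[];W=[]
    for k,uv in G[n].items():
        b=B[k];c,s=blob(im,uv,b[3],b[4],12);w=ray(n,c,b[2]);print(n,k,c.round(1),s,w.round(4));P.append(b[:2]);W.append(w)
    gc,gs=blob(im,(338,211) if n=='top' else (303,191),(50,80,30),(85,255,255));w=ray(n,gc,.141);print('green',gc,gs,w)
    a,R,t,res=rigid(P,W);print(n,'yaw',np.degrees(a),'t',t,'res',(res*1e3).round(1).tolist())
    for k,p in dict(green=(-.012,.105),pink=(-.05,.025),gold=(.06,-.075),silver=(.06,.075)).items(): print(k,(R@p+t).round(4))
a=cv2.imread('pics/top0.png')[135:255,300:480]; b=cv2.imread('pics/scene0.png')[150:280,150:390]
cv2.imwrite('pics/c.png',np.vstack([cv2.resize(a,(450,300),interpolation=2),cv2.resize(b,(450,244),interpolation=2)]))
E
```

```text
top pink [370.9 213.7] [366 208  11  12 101] [ 0.4888 -0.0826  0.131 ]
top blue [392.3 206.9] [388 202  10  11  89] [ 0.5076 -0.1393  0.131 ]
top yellow [413.8 200.1] [409 195  11  11  95] [ 0.5267 -0.1967  0.131 ]
green [338.62411348 210.68794326] [332 204  14  14 141] [0.49493145 0.00332026 0.141     ]
top yaw 18.36194803973147 t [ 0.54412693 -0.09057284] res [[0.0, -0.0], [-0.1, 0.2], [0.1, -0.2]]
green [0.4997 0.0053]
pink [ 0.4888 -0.0826]
gold [ 0.6247 -0.1429]
silver [ 5.774e-01 -5.000e-04]
scene pink [271.5 191.6] [267 188  10   8  62] [ 0.4932 -0.0814  0.131 ]
scene blue [249.  193.4] [245 191   9   6  44] [ 0.5081 -0.1387  0.131 ]
scene yellow [226.  196.8] [221 194  10   7  59] [ 0.5303 -0.1947  0.131 ]
green [303.05970149 192.7761194 ] [297 190  13   7  67] [0.50274457 0.00544829 0.141     ]
scene yaw 18.12030333352807 t [ 0.54718062 -0.08943748] res [[1.4, -0.2], [-2.5, -0.5], [1.1, 0.6]]
green [0.5031 0.0066]
pink [ 0.4919 -0.0812]
gold [ 0.6275 -0.1421]
silver [5.809e-01 5.000e-04]
```

View pics/c.png

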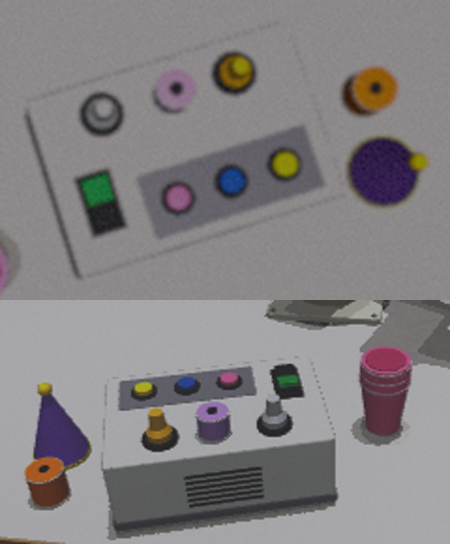

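All three keys measured at 60 mm spacing. The two views agree to about 3 mm, and the yaw is 18.3°. I'll close the fingers and turn the tool to line up with the pump.

```bash
cat > go.py <<'E'
import sys; from h import *
from scipy.spatial.transform import Rotation as Ro
T=dict(green=(.501,.006,.141),pink=(.490,-.082,.131),gold=(.626,-.1425,.166))
s=telemetry.state();R=Ro.from_rotvec(s['ee_rot']).as_matrix();p=np.array(T[sys.argv[1]])
print('t',s['clock'],'pos',s['eef_pos'].round(4),'xaxis yaw',np.degrees(np.arctan2(R[1,0],R[0,0])).round(1),'zax',R[:,2].round(3),'F',s['wrist_force'].round(1),'w',round(s['gripper_width'],4))
print('tool delta mm',(R.T@(p-s['eef_pos'])*1e3).round(1))
E
python3 -m pendant '0 0 0 0 0 -9.3 0; 0 0 0 0 0 -9.3 0; 0 0 0 0 0 -9.3 0; 0 0 0 0 0 -9.3 0; 0 0 0 0 0 0 0'; python3 go.py green
```

```text
clock: 0.72
eef_pos: [0.2017, 0.5913, 0.2223]
ee_rot: [0.499, -3.101, 0.001]
wrist_force: [-0.0, -0.2, 0.5]
gripper_width: 0.0412
finger_force: 0.0
t 0.725 pos [0.2017 0.5913 0.2223] xaxis yaw -161.7 zax [-0.    -0.001 -1.   ] F [-0.  -0.2  0.5] w 0.0412
tool delta mm [-100.7 -649.5   81.6]
```

```bash
python3 -m pendant '-7 -43 0 0 0 0 0; -7 -43 0 0 0 0 0; -7 -43 0 0 0 0 0; -7 -43 0 0 0 0 0; -7 -43 0 0 0 0 0'; python3 -m pendant '-7 -43 0 0 0 0 0; -7 -43 0 0 0 0 0; -7 -43 0 0 0 0 0; -7 -43 0 0 0 0 0; -7 -43 0 0 0 0 0'; python3 go.py green
```

```text
clock: 1.35
eef_pos: [0.3032, 0.3972, 0.2226]
ee_rot: [-0.495, 3.102, -0.0]
wrist_force: [1.3, -0.2, 0.2]
gripper_width: 0.0005
finger_force: 0.0
clock: 1.98
eef_pos: [0.4042, 0.2042, 0.2228]
ee_rot: [-0.495, 3.102, 0.0]
wrist_force: [0.4, 0.7, -0.4]
gripper_width: 0.0005
finger_force: 0.0
t 1.975 pos [0.4042 0.2042 0.2228] xaxis yaw -161.9 zax [ 0.  0. -1.] F [ 0.4  0.7 -0.4] w 0.0005
tool delta mm [ -30.3 -218.5   81.7]
```

```bash
python3 -m pendant '-6 -43 0 0 0 0 0; -6 -43 0 0 0 0 0; -6 -43 0 0 0 0 0; -6 -43 0 0 0 0 0; -6 -41 20 0 0 0 0'; python3 -m pendant '0 0 20 0 0 0 0; 0 0 0 0 0 0 0; 0 0 0 0 0 0 0'; python3 go.py green
```

```text
clock: 2.6
eef_pos: [0.501, 0.0113, 0.2037]
ee_rot: [-0.494, 3.099, -0.001]
wrist_force: [-0.4, -0.1, -0.2]
gripper_width: 0.0004
finger_force: 0.0
clock: 2.98
eef_pos: [0.4994, 0.013, 0.1832]
ee_rot: [-0.5, 3.101, -0.0]
wrist_force: [0.1, 0.7, 0.9]
gripper_width: 0.0004
finger_force: 0.0
t 2.975 pos [0.4994 0.013  0.1832] xaxis yaw -161.7 zax [ 0.  0. -1.] F [0.1 0.7 0.9] w 0.0004
tool delta mm [ 0.7 -7.2 42.2]
```

```bash
python3 -m pendant '1 -7 20 0 0 0 0; 0 0 10 0 0 0 0; 0 0 0 0 0 0 0; 0 0 0 0 0 0 0'; python3 go.py green
python3 - <<'E'
from h import *
w=eyes.grab_frame('wrist');s=eyes.grab_frame('scene')[120:270,180:380]
cv2.imwrite('pics/w1.png',np.vstack([cv2.resize(w,(480,300)),cv2.resize(s,(400,300),interpolation=2)[:, :] if 0 else cv2.copyMakeBorder(cv2.resize(s,(400,300),interpolation=2),0,0,0,80,0)]))
E
```

```text
clock: 3.48
eef_pos: [0.5009, 0.0061, 0.1533]
ee_rot: [-0.501, 3.1, -0.0]
wrist_force: [-1.2, -1.7, 0.6]
gripper_width: 0.0006
finger_force: 0.0
t 3.475 pos [0.5009 0.0061 0.1533] xaxis yaw -161.6 zax [ 0.001  0.    -1.   ] F [-1.2 -1.7  0.6] w 0.0006
tool delta mm [-0.1 -0.1 12.3]
```

View pics/w1.png

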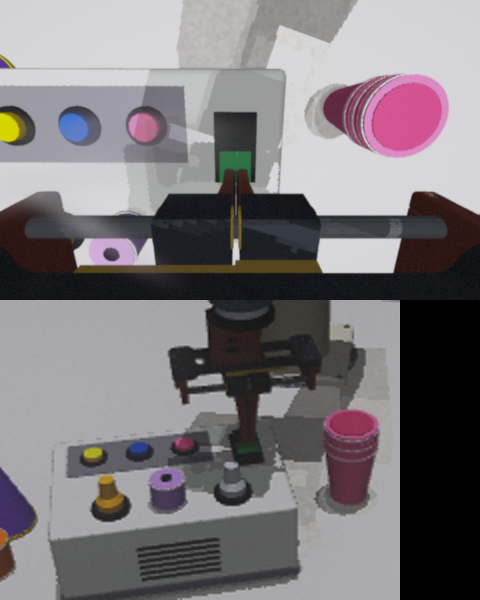

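The closed fingertips sit centred over the green half, so I'll press down now.

```bash
python3 -m pendant '0 0 5 0 0 0 0; 0 0 4 0 0 0 0; 0 0 3 0 0 0 0; 0 0 2 0 0 0 0; 0 0 0 0 0 0 0'; python3 -m pendant '0 0 2 0 0 0 0; 0 0 1 0 0 0 0; 0 0 1 0 0 0 0; 0 0 0 0 0 0 0'; python3 go.py green
```

```text
clock: 4.2
eef_pos: [0.501, 0.0058, 0.1388]
ee_rot: [-0.501, 3.101, -0.0]
wrist_force: [2.4, 0.8, 2.2]
gripper_width: 0.0003
finger_force: 1.1
clock: 4.7
eef_pos: [0.501, 0.0058, 0.1352]
ee_rot: [-0.501, 3.1, -0.0]
wrist_force: [0.8, 0.7, 8.3]
gripper_width: 0.0006
finger_force: 4.1
t 4.7 pos [0.501  0.0058 0.1352] xaxis yaw -161.6 zax [ 0.001 -0.    -1.   ] F [0.8 0.7 8.3] w 0.0006
tool delta mm [-0.1  0.2 -5.8]
```

```bash
python3 -m pendant '0 0 1 0 0 0 0; 0 0 1 0 0 0 0; 0 0 0 0 0 0 0; 0 0 0 0 0 0 0'; python3 -m pendant '0 0 -6 0 0 0 0; 0 0 -12 0 0 0 0; 0 0 -20 0 0 0 0;0 0 0 0 0 0 0;0 0 0 0 0 0 0'; python3 go.py pink
python3 - <<'E'
from h import *
w=eyes.grab_frame('wrist')
cv2.imwrite('pics/w2.png',w[60:270])
E
```

```text
clock: 5.2
eef_pos: [0.5011, 0.0058, 0.1348]
ee_rot: [-0.501, 3.1, -0.001]
wrist_force: [-4.1, 1.7, 27.0]
gripper_width: 0.0004
finger_force: 13.5
clock: 5.82
eef_pos: [0.4999, 0.0058, 0.1702]
ee_rot: [0.501, -3.1, -0.0]
wrist_force: [-0.3, -0.5, -0.2]
gripper_width: 0.0
finger_force: 0.0
t 5.825 pos [0.4999 0.0058 0.1702] xaxis yaw -161.6 zax [-0.001 -0.    -1.   ] F [-0.3 -0.5 -0.2] w 0.0
tool delta mm [ 37.  -80.2  39.2]
```

View pics/w2.png

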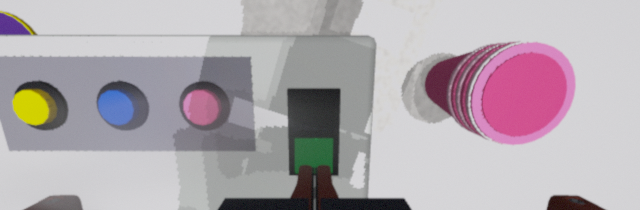

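The switch hit its hard stop at z 0.135, which is the given "on" height. The pump hasn't moved and the keys are still up. On to the pink key.

```bash
python3 -m pendant '12 -27 0 0 0 0 0; 12 -27 0 0 0 0 0; 13 -26 0 0 0 0 0; 0 0 15 0 0 0 0; 0 0 0 0 0 0 0'; python3 go.py pink
python3 - <<'E'
from h import *
w=eyes.grab_frame('wrist')
cv2.imwrite('pics/w3.png',w[60:270])
E
```

```text
clock: 6.5
eef_pos: [0.4892, -0.0812, 0.1538]
ee_rot: [0.5, -3.098, -0.002]
wrist_force: [-0.3, 0.1, -0.3]
gripper_width: 0.0002
finger_force: 0.0
t 6.5 pos [ 0.4892 -0.0812  0.1538] xaxis yaw -161.7 zax [-0.004  0.001 -1.   ] F [-0.3  0.1 -0.3] w 0.0002
tool delta mm [-0.6 -1.1 22.8]
```

View pics/w3.png

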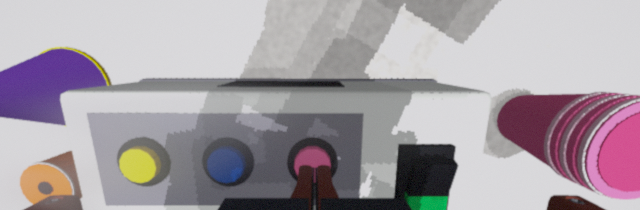

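The black half of the switch is now raised, so it is on. The fingertips are centred over the pink key.

```bash
python3 -m pendant '0 -1 10 0 0 0 0; 0 0 8 0 0 0 0; 0 0 4 0 0 0 0; 0 0 3 0 0 0 0; 0 0 0 0 0 0 0'; python3 -m pendant '0 0 1 0 0 0 0; 0 0 1 0 0 0 0; 0 0 0 0 0 0 0; 0 0 0 0 0 0 0'; python3 go.py pink
```

```text
clock: 7.18
eef_pos: [0.4909, -0.0827, 0.1306]
ee_rot: [0.501, -3.101, -0.0]
wrist_force: [-0.2, 0.1, -0.2]
gripper_width: 0.0006
finger_force: 0.0
clock: 7.68
eef_pos: [0.4911, -0.0828, 0.1288]
ee_rot: [-0.501, 3.101, -0.0]
wrist_force: [-0.3, -0.4, 2.7]
gripper_width: 0.0002
finger_force: 1.4
t 7.675 pos [ 0.4911 -0.0828  0.1288] xaxis yaw -161.6 zax [ 0. -0. -1.] F [-0.3 -0.4  2.7] w 0.0002
tool delta mm [ 0.8  1.1 -2.2]
```

```bash
python3 -m pendant '0 0 1 0 0 0 0; 0 0 1 0 0 0 0; 0 0 1 0 0 0 0; 0 0 0 0 0 0 0'; python3 -m pendant '0 0 1 0 0 0 0; 0 0 0 0 0 0 0; 0 0 0 0 0 0 0'; python3 go.py pink
```

```text
clock: 8.18
eef_pos: [0.4912, -0.0828, 0.1263]
ee_rot: [-0.501, 3.101, -0.0]
wrist_force: [-0.9, -0.2, 9.6]
gripper_width: 0.0003
finger_force: 4.9
clock: 8.55
eef_pos: [0.4912, -0.0828, 0.1261]
ee_rot: [-0.501, 3.101, -0.0]
wrist_force: [-5.3, 1.4, 19.9]
gripper_width: 0.0005
finger_force: 10.0
t 8.55 pos [ 0.4912 -0.0828  0.1261] xaxis yaw -161.6 zax [ 0.001 -0.    -1.   ] F [-5.3  1.4 19.9] w 0.0005
tool delta mm [ 0.9  1.2 -4.9]
```

The pink key has bottomed out at z 0.126. I'll lift and go to the gold nozzle at a height that clears the spool.

```bash
python3 -m pendant '0 0 -6 0 0 0 0; 0 0 -20 0 0 0 0; 0 0 -30 0 0 0 0; 0 0 -20 0 0 0 0; 0 0 0 0 0 0 0'; python3 go.py gold
python3 - <<'E'
from h import *
im=eyes.grab_frame('scene')
cv2.imwrite('pics/s4.png',cv2.resize(im[120:280,150:390],(720,480),interpolation=2))
cv2.imwrite('pics/w4.png',eyes.grab_frame('wrist'))
E
```

```text
clock: 9.18
eef_pos: [0.4916, -0.0829, 0.2016]
ee_rot: [-0.501, 3.099, -0.001]
wrist_force: [-0.2, 0.3, -0.9]
gripper_width: 0.0004
finger_force: 0.0
t 9.175 pos [ 0.4916 -0.0829  0.2016] xaxis yaw -161.6 zax [ 0.002 -0.    -1.   ] F [-0.2  0.3 -0.9] w 0.0004
tool delta mm [-108.7  -98.9   36. ]
```

View pics/w4.png

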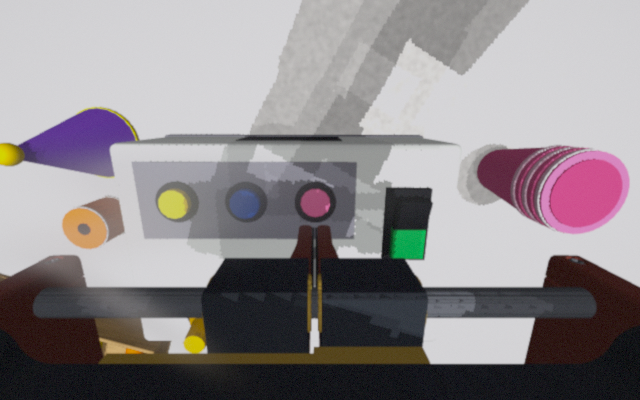

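The pink key looks sunk and the others are up. The green half lies level.

```bash
python3 -m pendant '-27 -25 0 0 0 0 0; -27 -25 0 0 0 0 0; -27 -25 0 0 0 0 0; -28 -24 0 0 0 0 0; 0 0 0 0 0 0 0';python3 -m pendant '0 0 15 0 0 0 0; 0 0 0 0 0 0 0;0 0 0 0 0 0 0'; python3 go.py gold
python3 - <<'E'
from h import *
a=eyes.grab_frame('scene')[110:270,150:350];b=eyes.grab_frame('top')[120:260,300:480]
cv2.imwrite('pics/s5.png',np.hstack([cv2.resize(a,(400,320),interpolation=2),cv2.resize(b,(400,320),interpolation=2)]))
E
```

```text
clock: 9.9
eef_pos: [0.6265, -0.143, 0.1986]
ee_rot: [0.5, -3.1, -0.001]
wrist_force: [-0.8, 0.4, -0.3]
gripper_width: 0.0003
finger_force: 0.0
clock: 10.28
eef_pos: [0.6247, -0.142, 0.1853]
ee_rot: [0.501, -3.1, -0.001]
wrist_force: [0.4, 0.2, 0.6]
gripper_width: 0.0003
finger_force: 0.0
t 10.275 pos [ 0.6247 -0.142   0.1853] xaxis yaw -161.6 zax [-0.001  0.    -1.   ] F [0.4 0.2 0.6] w 0.0003
tool delta mm [-1.1 -0.9 19.3]
```

View pics/s5.png

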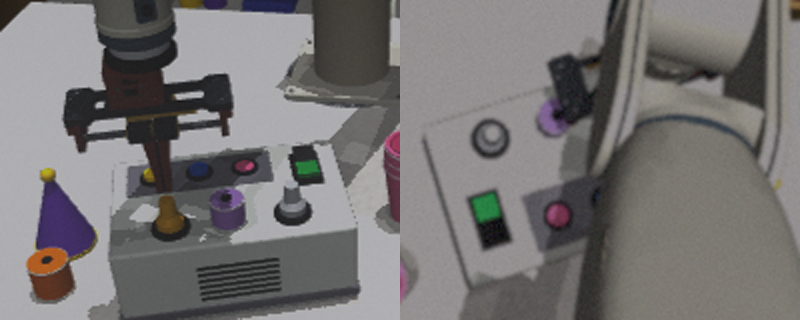

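The fingertips are over the gold nozzle and the pump is where it was, so I'll press.

```bash
python3 -m pendant '-1 -1 9 0 0 0 0; 0 0 6 0 0 0 0; 0 0 3 0 0 0 0; 0 0 3 0 0 0 0; 0 0 0 0 0 0 0'; python3 -m pendant '0 0 2 0 0 0 0; 0 0 2 0 0 0 0; 0 0 1 0 0 0 0; 0 0 0 0 0 0 0'; python3 go.py gold
```

```text
clock: 11.0
eef_pos: [0.6266, -0.1429, 0.1647]
ee_rot: [0.501, -3.101, -0.0]
wrist_force: [-2.0, -0.5, 2.5]
gripper_width: 0.0002
finger_force: 1.2
clock: 11.5
eef_pos: [0.6269, -0.143, 0.1598]
ee_rot: [-0.501, 3.101, -0.0]
wrist_force: [-2.8, 0.8, 4.5]
gripper_width: 0.0008
finger_force: 2.4
t 11.5 pos [ 0.6269 -0.143   0.1598] xaxis yaw -161.6 zax [ 0. -0. -1.] F [-2.8  0.8  4.5] w 0.0008
tool delta mm [ 0.6  0.8 -6.2]
```

```bash
python3 -m pendant '0 0 1 0 0 0 0; 0 0 1 0 0 0 0; 0 0 1 0 0 0 0; 0 0 0 0 0 0 0; 0 0 0 0 0 0 0'; python3 go.py gold
```

```text
clock: 12.12
eef_pos: [0.627, -0.1431, 0.1582]
ee_rot: [-0.501, 3.101, -0.001]
wrist_force: [-4.7, 1.8, 14.0]
gripper_width: 0.0003
finger_force: 6.9
t 12.125 pos [ 0.627  -0.1431  0.1582] xaxis yaw -161.6 zax [ 0.001 -0.    -1.   ] F [-4.7  1.8 14. ] w 0.0003
tool delta mm [ 0.8  0.8 -7.8]
```

```bash
python3 -m pendant '0 0 0 0 0 0 0; 0 0 0 0 0 0 0; 0 0 0 0 0 0 0; 0 0 0 0 0 0 0'
python3 - <<'E'
from h import *
a=eyes.grab_frame('scene')[110:270,150:400]
cv2.imwrite('pics/s6.png',cv2.resize(a,(750,480),interpolation=2))
E
```

```text
clock: 12.62
eef_pos: [0.627, -0.143, 0.1582]
ee_rot: [-0.501, 3.101, -0.001]
wrist_force: [-4.5, 1.1, 13.7]
gripper_width: 0.0002
finger_force: 6.9
```

View pics/s6.png

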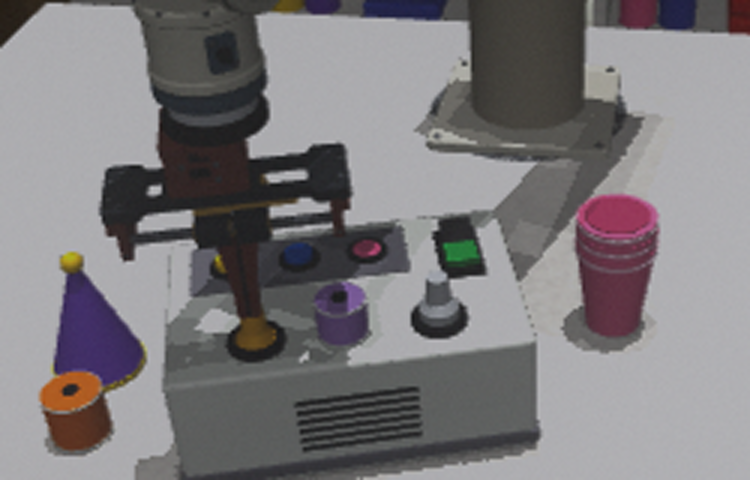

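The gold nozzle is held fully down with a steady 14 N. The switch is on, the pink key is in, and everything else stands where it was.

```bash
python3 -c "
from rig import job
print(job.job_done())"
```

```text
the job is handed in; nothing more can be done
None
```

The air test is done and handed in at about 12.7 s: green switch end, then pink key, then gold nozzle, each pressed to its stop, with the nozzle held down at about 14 N and the pump and goods looking unmoved in the last picture.

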